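# Open the downdraft sanding table and hold its top up

### The job

On the downdraft sanding table, undo the three captive quarter-turn bolts along the front edge of the perforated top by turning each wing knob counterclockwise to its end stop, leaving the top down meanwhile. Then take the top by the bow handle on its front edge and raise it to 45 degrees, so that the filter below can be got at. It falls shut if let go: finish while still holding it steady there by the handle, and leave the tools and things around it undisturbed.

Things in the scene. Friction and masses are not known exactly. Their poses are not given: they have to be found in the camera images.
- sanding_table: benchtop downdraft sanding table: grey steel box 260 deep (x), 500 wide (y), 100 high, fixed on the bench, turned up to 0.3 rad; filter chamber under the perforated lid, 110 wide fan housing on its -y side, top 108 high. Origin on the bench under the chamber's middle; body x -130 to 130, y -300 to 200. x points from the front (handle, knobs) to the back (hinge), z up.
- hinge (a point): middle of the lid's hinge axis, at the back of the sanding table, 100 above the bench. The axis runs along the table's y. Fixed. The shut lid reaches 250 from it to the front and 185 to either side, 8 thick, its top 108 above the bench.
- lid (a joint): opening angle of the perforated aluminium lid about the hinge, rad: 0 shut (level), grows as the front edge rises, stop at 1.25; 45 degrees = 0.785. With handle and knobs 0.8 to 1.2 kg; nothing holds it up, it falls shut when let go. It cannot be raised until all three bolts are undone.
- handle: steel bow handle standing out 42 from the middle of the lid's front edge, in the lid's plane: round grip bar 12 thick along y, 120 long between its two legs, 36 free between bar and lid. Origin: middle of the bar, 292 from the hinge axis, 104 above the bench when shut, 309 at 45 degrees. Tilts with the lid: x towards the hinge, y along the bar, z the lid's upward normal. 4 to 6 N lifts it.
- knob_left (a joint): turn of the captive quarter-turn bolt at the +y end of the row, rad: 0 fully fastened, grows counterclockwise seen from above, end stop (undone) at 1.40 (80 degrees); found anywhere from 0 to 0.35. Some 0.06 N m turns it and it stays where it is left. Its tongue lets go of the box's front lip from about 1.2.
- wing_left (a point): grip point of that bolt's black wing knob: on its axis, 24 above the lid's top (132 above the bench). The wing is an upright plate 46 long, 13 thick, from 8 to 40 above the lid, on a boss 24 across, 9 high. Site x lies along the wing (square to the lid's front edge at joint 0, about along it when undone), z up. The bolts stand in a row 35 behind the lid's front edge, 135 apart.
- knob_middle (a joint): turn of the captive quarter-turn bolt at the middle of the row, rad: 0 fully fastened, grows counterclockwise seen from above, end stop (undone) at 1.40 (80 degrees); found anywhere from 0 to 0.35. Some 0.06 N m turns it and it stays where it is left. Its tongue lets go of the box's front lip from about 1.2.
- wing_middle (a point): grip point of that bolt's black wing knob: on its axis, 24 above the lid's top (132 above the bench). The wing is an upright plate 46 long, 13 thick, from 8 to 40 above the lid, on a boss 24 across, 9 high. Site x lies along the wing (square to the lid's front edge at joint 0, about along it when undone), z up. The bolts stand in a row 35 behind the lid's front edge, 135 apart.
- knob_right (a joint): turn of the captive quarter-turn bolt at the -y end of the row, rad: 0 fully fastened, grows counterclockwise seen from above, end stop (undone) at 1.40 (80 degrees); found anywhere from 0 to 0.35. Some 0.06 N m turns it and it stays where it is left. Its tongue lets go of the box's front lip from about 1.2.
- wing_right (a point): grip point of that bolt's black wing knob: on its axis, 24 above the lid's top (132 above the bench). The wing is an upright plate 46 long, 13 thick, from 8 to 40 above the lid, on a boss 24 across, 9 high. Site x lies along the wing (square to the lid's front edge at joint 0, about along it when undone), z up. The bolts stand in a row 35 behind the lid's front edge, 135 apart.
- gouge: carving gouge, light wooden handle and steel blade, 240 long, lying on the bench in front of the sanding table, 25 high. Origin at its underside. Bystander: leave alone.
- chisel: broad carving chisel, light wooden handle, 250 long, lying on the bench, 25 high. Origin at its underside. Bystander: leave alone.
- hammer: hammer with red handle, 280 long, lying on the bench. Origin at its underside. Bystander: leave alone.
- mallet: turned dark wooden carver's mallet standing on its head, 112 diameter, 248 high. Origin at its underside. Bystander: leave alone.
- sanding_block: cork sanding block 72 x 47 x 33, lying on the fan housing's top. Origin at its underside. Bystander: leave alone.
- glue: glue bottle, 60 diameter, 160 high, standing on the bench. Origin at its underside. Bystander: leave alone.
- offcut: stepped offcut of light wood, 150 x 55 x 38, lying on the bench. Origin at its underside. Bystander: leave alone.

How it is judged (in metres and radians):
On the way:
1. all three bolts turned to their end stops (within 0.15 rad) while the lid is still down (value of joint each of knob_left, knob_middle, knob_right above 1.25 rad and value of joint lid below 0.05 rad), for 0.2 s.
At the end, for the whole second after the job is handed in: the lid stands at 45 degrees (within 6) and is still, the fingers bear on its handle with more than 1 N, and the three bolts are still at their end stops (within 0.15 rad); the things around are where they were (within 30 mm) (value of joint lid between 0.68 and 0.89 rad and velocity of joint lid between -0.1 and 0.1 rad/s and contact force between the fingers and handle above 1 N and value of joint each of knob_left, knob_middle, knob_right above 1.25 rad); the arm keeps its last pose, push and grip.
It fails at once if one of the bystanders (gouge, chisel, hammer, mallet, sanding block, glue, offcut) is moved by more than 30 mm (distance of any of gouge, chisel, hammer, mallet, sanding_block, glue, offcut from where it was at the start of the episode above 0.03 m).
It also fails if it takes over 72 s, if anything falls off the work surface, if the arm or the gripper's body presses on something with over 40 N, if the wrist force passes 120 N, or if a joint passes its speed limit or range.

### The arm

A 6-joint arm with a two-finger parallel gripper is mounted at the origin on the work surface. World frame = base frame: x ahead of the robot, y to its left, z up, the work surface at z = 0. Lengths are in mm, angles in rad, forces in N, time in s.
With the tool pointing down it reaches from about 275 to 750 mm from the base axis. Payload 10.2 kg.
Tool frame: the origin (TCP) lies at the very end of the fingers, on their centre line; the grasp point (between the pads) lies 19 mm behind it; z points along the fingers, y is the line along which they close (so a half turn about z gives the same grasp; the last joint's range is limited). The gripper opens to 85 mm and grips with 20 to 120 N. Pads are 22 mm wide; open, the fingers measure 114 mm over their backs; the gripper's body (76 mm by 85 mm) begins 54 mm behind the grasp point. The pads swing forward as they close: fully open they stand 13 mm farther back than shut.
Start: joints at [1.09, 0.313, 1.498, -0, 1.331, -0.223], TCP at [133.863, 507.653, 231.294] pointing down, gripper open.
Joint ranges: [-2.94, 2.94], [-0.97, 2.17], [0.19, 2.56], [-1.23, 4.37], [0.02, 3.11], [-2.88, 2.88]. Speed limits (rad/s): [2.39, 2.39, 3.01, 3.14, 3.14, 3.14].

### API

Orientations are given as a unit quaternion [w, x, y, z].
In Python, from rig import ctrl, optics gives the robot as it stands. The module is installed in compiled form; this text tells all that it offers.
- The arm moves only by the shell command python3 -m handwheel 'ROWS' [FORCE]. ROWS is JSON, a list that holds one entry, the list of rows, each a list of 5 numbers: the gripper command: -1 is fully open, 1 is shut, values between are in proportion, then the shift along the world's x, y, z in units of 50 mm (1.0 is 50 mm), then the turn about the world's z in units of 8 degrees (1.0 is 8 degrees). In form: [[[gripper, tx, ty, tz, twist], ...]]. A call has 1 to 10 rows; each row shifts and turns the commanded pose from where the row before left it; what a row does not reach is not made up. A row lasts 1/10 s, in which the tool goes at most 50 mm and 8.59 degrees, less where a joint would pass 70% of its speed; a pose out of reach is approached as far as the arm can. A call is refused whole if a number of a shift passes 1 or a number of a turn 1, either way. A call with a gripper value outside its range is refused whole. The fingers move at their own pace and stop on an object; FORCE is the grip in N (left out, the last holds). Time passes only in rows, so rows that do not move let the fingers close. It gives the time, the measured TCP pose, the force, the opening and the grip force at its end, in the units of the state.
- ctrl.sense(): the state, without advancing time (a new reading comes with each control period).
- optics.capture(name): name is "scene" or "side" or "wrist"; returns a dict with "img" (384x512x3 uint8, blue, green, red), "K" (3x3 intrinsics, pixels), "dist_coeffs" ([k1, k2, p1, p2, k3] as OpenCV has them; the pictures are not rectified), "R" (3x3) and "t" (3): a world point X has camera coordinates R X + t. Camera axes: x right, y down, z forward; pixel columns grow to the right and rows downward; lengths in mm; the calibration is good to about 2 mm. A picture is of the moment at which its call begins. There is no depth.
- ctrl.finish_job(): hands the job in; it is judged then, once.
The state is a dict: "time_s": time; "joints": joint angles; "dq": joint speeds; "tau": joint torques, N m; "eef_pos": TCP position; "ee_rot": TCP orientation; "force": force on the tool from outside, world axes, zero at the start; "wrist_torque": the same for the moment, N m; "grip_width": opening from 0.0 (shut) to 1.0 (fully open); "grip_force": force on a finger pad.
Only numpy, scipy, OpenCV 4.12 (cv2) and the standard library are available. Lean on these libraries where they do the work, as an engineer would, in place of code of your own. Each camera call takes 0.05 s, during which the arm holds its last target. There are 200 camera calls.

## Working session

There is one attempt and no reset: what is moved stays moved. The work goes in short steps, Python scripts to look and compute and a shell command to move; the robot and the scene stay as the last step left them, time stands still between calls to the robot, and variables do not carry over. Pictures are saved under pics/ and viewed, at most 10 in all, crops included, and the job is handed in when it is done.

```bash
mkdir -p pics; cat > h.py <<'E'
import numpy as np, cv2
from rig import ctrl, optics
def cap(n,f):
    c=optics.capture(n); cv2.imwrite('pics/'+f+'.png',c['img']); np.savez('pics/'+f+'.npz',**c); return c
def load(f): return dict(np.load('pics/'+f+'.npz'))
def ray(c,px,z):
    p=cv2.undistortPoints(np.array([[px]],float),c['K'],c['dist_coeffs'])[0,0]
    R=c['R'];o=-R.T@c['t'].ravel();d=R.T@np.array([p[0],p[1],1]);return o+d*(z-o[2])/d[2]
def proj(c,X):
    return cv2.projectPoints(np.array(X,float).reshape(-1,1,3),cv2.Rodrigues(c['R'])[0],c['t'],c['K'],c['dist_coeffs'])[0][:,0]
E
python3 - <<'E'
from h import *
a=cap('scene','s0');b=cap('side','d0');
for c in(a,b): print(-c['R'].T@c['t'].ravel())
s=ctrl.sense();print(s['time_s'],s['eef_pos'],s['ee_rot'],s['force'],s['grip_width'])
cv2.imwrite('pics/w0.png',cap('wrist','wr0')['img'])
E
```

```text
[1191.38618911  735.77821732  964.34321918]
[ 294.88994743 -707.73806264 1031.8405321 ]
0.1 [133.74444379 507.44552947 230.78779151] [-2.14907748e-04  1.28534170e-01  9.91704904e-01 -5.50997419e-04] [-0.05746311  0.76181397 -0.39886216] 0.9968837065088808
```

View pics/s0.png

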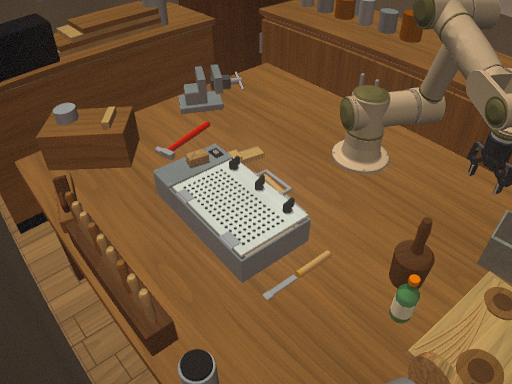

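View pics/d0.png

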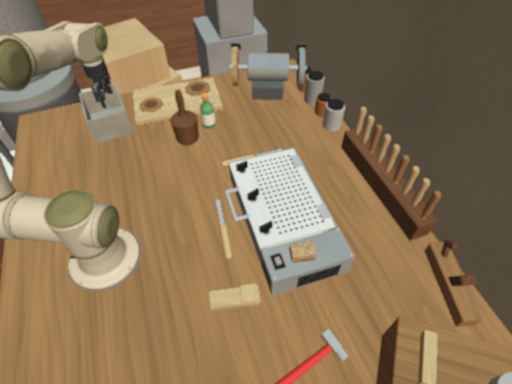

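Scene: black wing knobs at about (235,162), (260,183) and (289,205), with the handle at (275,182). Side: knobs at (242,167), (253,195) and (266,228), handle at (236,205). The table's front faces the robot. I'll enlarge both views into one picture.

```bash
python3 - <<'E'
from h import *
a,b=load('s0'),load('d0')
for c,ps in((a,[(235,162),(260,183),(289,205),(275,182)]),(b,[(266,228),(253,195),(242,167),(236,205)])):
    for i,p in enumerate(ps): print(np.round(ray(c,p,132 if i<3 else 104)))
A=cv2.resize(a['img'][140:230,215:315],None,fx=4,fy=4,interpolation=2);B=cv2.resize(b['img'][150:240,220:320],None,fx=4,fy=4,interpolation=2)
cv2.imwrite('pics/z.png',np.hstack([A,B]))
E
```

```text
[ 511. -154.  132.]
[521. -16. 132.]
[524. 118. 132.]
[458. -13. 104.]
[ 514. -157.  132.]
[520. -21. 132.]
[525. 112. 132.]
[460. -20. 104.]
```

View pics/z.png

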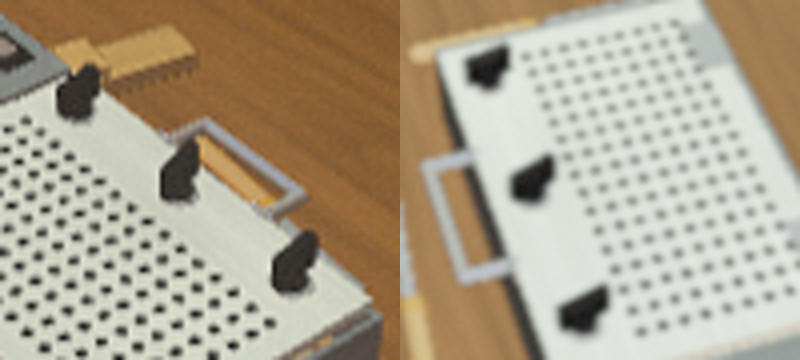

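Crop: the wings are at crop (78,93), (180,172), (295,263) on the left and (488,66), (533,180), (584,310) on the right. The bar runs (207,122)-(303,195) on the left and (427,163)-(465,278) on the right. All wings are near joint 0-0.3.

```bash
python3 - <<'E'
from h import *
a,b=load('s0'),load('d0')
def blobs(c,x0,y0):
    m=(c['img'][y0:y0+90,x0:x0+100].max(2)<60).astype(np.uint8)
    n,l,s,ce=cv2.connectedComponentsWithStats(m)
    return [(s[i,4],ce[i]+[x0,y0]) for i in range(1,n) if s[i,4]>20]
for c,x,y in((a,215,140),(b,220,150)):
    for A,p in blobs(c,x,y): print(A,p.round(1),ray(c,p,130).round(1))
for c,ps in((a,[(207,122),(303,195)]),(b,[(427-400,163),(465-400,278)])):
    for p in ps: print('bar',ray(c,np.array(p)/4+([215,140] if c is a else [220,150]),104).round(1))
print('mallet',ray(b,(185,140),0).round(), 'glue',ray(b,(208,125),0).round(),'mallet top',ray(a,(425,222),248).round(),'glue top',ray(a,(414,280),160).round())
E
```

```text
88 [234.1 162.9] [ 514.4 -154.5  130. ]
80 [259.1 183.4] [522.8 -18.3 130. ]
99 [287.9 205.8] [527.8 116.2 130. ]
48 [241.6 166.6] [525.3 116.2 130. ]
56 [252.9 194.7] [520.6 -18.  130. ]
60 [265.5 227.5] [ 514.  -153.8  130. ]
bar [437.5 -75.8 104. ]
bar [443.7  45.5 104. ]
bar [448.4  49.2 104. ]
bar [442.8 -76.6 104. ]
mallet [377. 471.   0.] glue [496. 533.   0.] mallet top [406. 474. 248.] glue top [507. 534. 160.]
```

```bash
python3 -m handwheel '[[[-1,0.78,-0.78,0,-1],[-1,0.78,-0.78,0,-1],[-1,0.78,-0.78,0,-1],[-1,0.78,-0.78,0,-1],[-1,0.78,-0.78,0,-1],[-1,0.78,-0.78,0,-1],[-1,0.78,-0.78,0,-1],[-1,0.78,-0.78,0,-1],[-1,0.78,-0.78,0,-1],[-1,0.78,-0.78,0,-1]]]' 40; python3 -m handwheel '[[[-1,0,0,0,-1],[-1,0,0,0,-1],[-1,0,0,0,-1],[-1,0,0,0,-1],[-1,0,0,0,-1],[-1,0,0,0,-1],[-1,0,0,0,-1],[-1,0,0,0,-1],[-1,0,0,0,-1],[-1,0,0,0,-1]]]'
cat >> h.py <<'E'
def st():
    s=ctrl.sense(); w,x,y,z=s['ee_rot']; yv=(2*(x*y-w*z),1-2*(x*x+z*z))
    print('t',round(s['time_s'],2),'tcp',np.round(s['eef_pos'],1),'yaw_y',round(np.degrees(np.arctan2(yv[1],yv[0])),1),'F',np.round(s['force'],1),'T',np.round(s['wrist_torque'],2),'w',round(s['grip_width'],3),'gf',round(s['grip_force'],1),'q6',round(s['joints'][5],2)); return s
E
python3 - <<'E'
from h import *
st(); cap('wrist','w1')
E
```

```text
time_s: 1.15
eef_pos: [488.5, 152.3, 231.2]
ee_rot: [-0.0, 0.738, 0.675, -0.0]
force: [0.2, 1.4, 0.1]
grip_width: 1.002
grip_force: 0.0
time_s: 2.15
eef_pos: [487.3, 154.1, 231.1]
ee_rot: [0.0, 0.999, 0.043, -0.0]
force: [0.1, -0.4, -0.1]
grip_width: 0.998
grip_force: 0.0
t 2.15 tcp [487.3 154.1 231.1] yaw_y -85.1 F [ 0.1 -0.4 -0.1] T [ 0.04 -0.04 -0.02] w 0.998 gf 0.0 q6 1.56
```

View pics/w1.png

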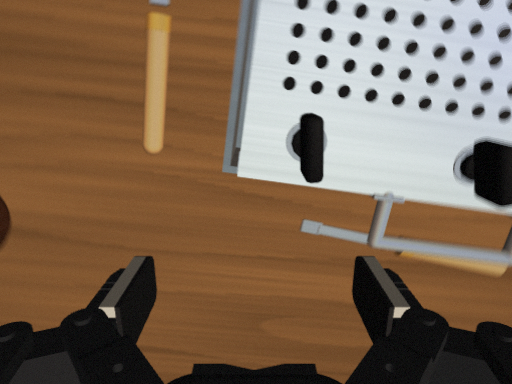

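Wrist view: the left wing's top runs (312,115)-(312,180), its boss is at about (300,140), the gouge is off to the left and the handle is at lower right.

```bash
cat >> h.py <<'E'
def wing(c,guess):
    """wing pose near guess (x,y): blob's rect edges cast at the wing's top plane; returns candidates"""
    g=proj(c,[[guess[0],guess[1],130]])[0]
    m=(c['img'].max(2)<50).astype(np.uint8); m=cv2.morphologyEx(m,cv2.MORPH_OPEN,np.ones((9,9)))
    n,l,s,ce=cv2.connectedComponentsWithStats(m)
    i=min(range(1,n),key=lambda k:np.hypot(*(ce[k]-g)))
    P=cv2.findContours((l==i).astype(np.uint8),0,1)[0][0][:,0]
    W=np.array([ray(c,p,148)[:2] for p in P],np.float32); r=cv2.minAreaRect(W); B=cv2.boxPoints(r)
    print('guess px',g.round(),'blob',s[i],ce[i].round(1),'cam',(-c['R'].T@c['t'].ravel()).round())
    print('rect@148 c',np.round(r[0],1),'size',np.round(r[1],1),'corners',B.round(1).tolist())
    e=B[1]-B[0] if np.hypot(*(B[1]-B[0]))>np.hypot(*(B[2]-B[1])) else B[2]-B[1]
    print('wing yaw deg',np.degrees(np.arctan(e[1]/e[0])).round(1))
E
python3 - <<'E'
from h import *
wing(load('w1'),(526.5,116))
E
```

```text
guess px [311. 145.] blob [ 293  115   30   67 1564] [309.9 146.8] cam [564. 160. 374.]
rect@148 c [526.5 121. ] size [45.1 19.3] corners [[502.79998779296875, 127.19999694824219], [505.6000061035156, 108.0999984741211], [550.2000122070312, 114.69999694824219], [547.2999877929688, 133.8000030517578]]
wing yaw deg 8.4
```

```bash
python3 -m handwheel '[[[-1,0.79,-0.74,0,0.44],[-1,0,0,0,0],[-1,0,0,-0.7,0],[-1,0,0,-0.7,0],[-1,0,0,-0.5,0],[-1,0,0,-0.28,0],[-1,0,0,0,0],[1,0,0,0,0],[1,0,0,0,0],[1,0,0,0,0]]]' 40; python3 -m handwheel '[[[1,0,0,0,0],[1,0,0,0,0],[1,0,0,0,0]]]';python3 - <<'E'
from h import *
st()
E
```

```text
time_s: 3.2
eef_pos: [524.3, 119.9, 123.2]
ee_rot: [0.0, 0.997, 0.076, 0.001]
force: [-0.9, -0.3, 0.1]
grip_width: 0.513
grip_force: 0.0
time_s: 3.5
eef_pos: [524.5, 117.5, 123.1]
ee_rot: [0.002, 0.997, 0.076, 0.0]
force: [-0.7, -15.4, 5.2]
grip_width: 0.139
grip_force: 44.5
t 3.5 tcp [524.5 117.5 123.1] yaw_y -81.2 F [ -0.7 -15.4   5.2] T [-2.2   0.17 -0.03] w 0.139 gf 44.5 q6 1.42
```

```bash
python3 -m handwheel '[[[1,0.04,-0.06,0,0],[1,0,0,0,1],[1,0,0,0,1],[1,0,0,0,1],[1,0,0,0,1],[1,0,0,0,1],[1,0,0,0,1],[1,0,0,0,1],[1,0,0,0,1],[1,0,0,0,0]]]';python3 - <<'E'
from h import *
st()
E
```

```text
time_s: 4.5
eef_pos: [525.9, 115.4, 123.0]
ee_rot: [0.001, 0.804, 0.595, -0.001]
force: [-3.0, -9.4, 7.1]
grip_width: 0.141
grip_force: 44.8
t 4.5 tcp [525.9 115.4 123. ] yaw_y -17.0 F [-3.  -9.4  7.1] T [-1.4   0.79  0.04] w 0.141 gf 44.8 q6 0.3
```

```bash
python3 -m handwheel '[[[1,0,0,0,0.5],[1,0,0,0,0.4],[1,0,0,0,0]]]';python3 - <<'E'
from h import *
st()
E
```

```text
time_s: 4.8
eef_pos: [526.2, 115.3, 123.1]
ee_rot: [0.001, 0.766, 0.642, -0.001]
force: [-2.2, -10.6, 7.0]
grip_width: 0.141
grip_force: 47.3
t 4.8 tcp [526.2 115.3 123.1] yaw_y -10.1 F [ -2.2 -10.6   7. ] T [-1.64  0.58 -0.78] w 0.141 gf 47.3 q6 0.18
```

```bash
python3 -m handwheel '[[[-1,0,0,0,0],[-1,0,0,0,0],[-1,0,0,0.4,0],[-1,0,0,0.8,-1],[-1,0,0,0.8,-1],[-1,-0.3,-0.6,0.16,-1],[-1,-0.3,-0.6,0,-1],[-1,-0.3,-0.6,0,-1],[-1,0,-0.15,0,-1],[-1,0,0,0,-1]]]'; python3 -m handwheel '[[[-1,0,0,0,-1],[-1,0,0,0,-1],[-1,0,0,0,0]]]';python3 - <<'E'
from h import *
st();c=cap('wrist','w2');wing(c,(520.7,-18.2)); wing(c,(526.2,115.5))
E
```

```text
time_s: 5.8
eef_pos: [480.7, 18.5, 230.4]
ee_rot: [0.0, 0.979, 0.204, 0.0]
force: [0.0, 0.4, -0.5]
grip_width: 1.0
grip_force: 0.0
time_s: 6.1
eef_pos: [480.9, 19.6, 230.3]
ee_rot: [-0.0, 0.998, 0.069, 0.0]
force: [0.2, -0.6, -1.0]
grip_width: 1.0
grip_force: 0.0
t 6.1 tcp [480.9  19.6 230.3] yaw_y -82.1 F [ 0.2 -0.6 -1. ] T [-0.04 -0.01  0.04] w 1.0 gf 0.0 q6 1.23
guess px [313. 148.] blob [ 295  116   33   67 1579] [312.6 148.1] cam [557.  30. 373.]
rect@148 c [521.1 -13.2] size [46.3 19.9] corners [[496.1000061035156, -10.600000381469727], [502.0, -29.600000381469727], [546.2000122070312, -15.899999618530273], [540.2999877929688, 3.0999999046325684]]
wing yaw deg 17.2
guess px [126. 114.] blob [  82   96   78   38 2023] [122.  112.5] cam [557.  30. 373.]
rect@148 c [530.7 111.8] size [49.7 22.2] corners [[514.7000122070312, 89.80000305175781], [536.2999877929688, 85.0999984741211], [546.7999877929688, 133.6999969482422], [525.0999755859375, 138.39999389648438]]
wing yaw deg 77.8
```

View pics/w2.png

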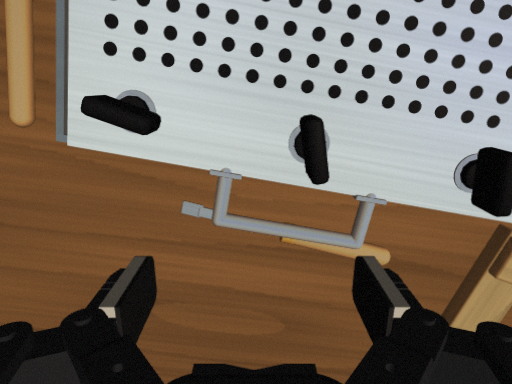

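The left wing (about (122,112)) lies along the front edge, undone. The middle wing (312,148) stands at 17° yaw.

```bash
python3 -m handwheel '[[[-1,0.41,-0.37,0,0.6],[-1,0.41,-0.37,0,0.56],[-1,0,0,-0.7,0],[-1,0,0,-0.7,0],[-1,0,0,-0.5,0],[-1,0,0,-0.25,0],[-1,0,0,0,0],[1,0,0,0,0],[1,0,0,0,0],[1,0,0,0,0]]]' 40; python3 -m handwheel '[[[1,0,0,0,0],[1,0,0,0,0],[1,0,0,0,0]]]';python3 - <<'E'
from h import *
st()
E
```

```text
time_s: 7.15
eef_pos: [522.4, -17.7, 123.9]
ee_rot: [0.0, 0.989, 0.15, 0.001]
force: [-0.3, 0.1, -0.7]
grip_width: 0.515
grip_force: 0.0
time_s: 7.45
eef_pos: [522.0, -17.4, 123.2]
ee_rot: [-0.0, 0.989, 0.15, 0.0]
force: [-0.7, 2.9, 5.2]
grip_width: 0.143
grip_force: 41.1
t 7.45 tcp [522.  -17.4 123.2] yaw_y -72.8 F [-0.7  2.9  5.2] T [0.28 0.3  0.06] w 0.143 gf 41.1 q6 1.01
```

```bash
python3 -m handwheel '[[[1,0,0,0,0.9],[1,0,0,0,0.9],[1,0,0,0,0.9],[1,0,0,0,0.9],[1,0,0,0,0.9],[1,0,0,0,0.9],[1,0,0,0,0.9],[1,0,0,0,0.9],[1,0,0,0,0.7],[1,0,0,0,0]]]';python3 - <<'E'
from h import *
st()
E
```

```text
time_s: 8.45
eef_pos: [521.4, -16.8, 123.2]
ee_rot: [-0.001, 0.763, 0.646, 0.0]
force: [-5.7, 5.2, 7.7]
grip_width: 0.145
grip_force: 46.8
t 8.45 tcp [521.4 -16.8 123.2] yaw_y -9.5 F [-5.7  5.2  7.7] T [ 0.81  0.83 -1.02] w 0.145 gf 46.8 q6 -0.09
```

```bash
python3 -m handwheel '[[[-1,0,0,0,0],[-1,0,0,0,0],[-1,0,0,0.4,0],[-1,0,0,0.8,-1],[-1,0,0,0.8,-1],[-1,-0.3,-0.65,0.16,-1],[-1,-0.3,-0.65,0,-1],[-1,-0.3,-0.65,0,-1],[-1,0,-0.1,0,-1],[-1,0,0,0,-1]]]'; python3 -m handwheel '[[[-1,0,0,0,-1],[-1,0,0,0,-1],[-1,0,0,0,0]]]';python3 - <<'E'
from h import *
st();c=cap('wrist','w3');wing(c,(514.2,-154)); wing(c,(521.5,-17.5))
print('block',[ray(load('d0'),p,141).round() for p in((291,246),(314,242),(302,252))])
E
```

```text
time_s: 9.45
eef_pos: [476.6, -121.5, 230.8]
ee_rot: [0.0, 0.978, 0.208, 0.0]
force: [-1.0, 0.0, -0.1]
grip_width: 0.996
grip_force: 0.0
time_s: 9.75
eef_pos: [476.9, -120.3, 230.7]
ee_rot: [0.0, 0.997, 0.073, -0.0]
force: [0.4, 0.7, 0.4]
grip_width: 1.002
grip_force: 0.0
t 9.75 tcp [ 476.9 -120.3  230.7] yaw_y -81.6 F [0.4 0.7 0.4] T [-0.04 -0.05  0.02] w 1.002 gf 0.0 q6 0.94
guess px [307. 151.] blob [ 289  117   30   69 1589] [305.6 149.7] cam [ 553. -109.  374.]
rect@148 c [ 515.7 -148.6] size [46.2 19.3] corners [[491.29998779296875, -143.10000610351562], [494.70001220703125, -162.1999969482422], [540.0999755859375, -154.0], [536.7000122070312, -135.0]]
wing yaw deg 10.1
guess px [116. 112.] blob [  75   96   78   38 2038] [115.2 112.8] cam [ 553. -109.  374.]
rect@148 c [521.9 -22.7] size [22.8 49.2] corners [[507.70001220703125, 0.5], [513.4000244140625, -48.400001525878906], [536.0999755859375, -45.79999923706055], [530.4000244140625, 3.0999999046325684]]
wing yaw deg -83.4
block [array([ 559., -247.,  141.]), array([ 628., -258.,  141.]), array([ 581., -276.,  141.])]
```

```bash
python3 -m handwheel '[[[-0.5,0.39,-0.33,0,0.21],[-0.5,0.38,-0.32,0,0],[-0.5,0,0,-0.7,0],[-0.5,0,0,-0.7,0],[-0.5,0,0,-0.5,0],[-0.5,0,0,-0.25,0],[-0.5,0,0,0,0],[1,0,0,0,0],[1,0,0,0,0],[1,0,0,0,0]]]' 40; python3 -m handwheel '[[[1,0,0,0,0],[1,0,0,0,0],[1,0,0,0,0]]]';python3 - <<'E'
from h import *
st()
E
```

```text
time_s: 10.8
eef_pos: [515.9, -152.8, 124.4]
ee_rot: [0.001, 0.996, 0.088, 0.001]
force: [-0.5, -0.4, 0.5]
grip_width: 0.246
grip_force: 0.0
time_s: 11.1
eef_pos: [515.7, -152.5, 124.3]
ee_rot: [0.0, 0.996, 0.088, 0.001]
force: [-1.6, 2.2, 6.6]
grip_width: 0.145
grip_force: 40.4
t 11.1 tcp [ 515.7 -152.5  124.3] yaw_y -79.9 F [-1.6  2.2  6.6] T [0.4  0.2  0.01] w 0.145 gf 40.4 q6 0.89
```

View pics/w3.png

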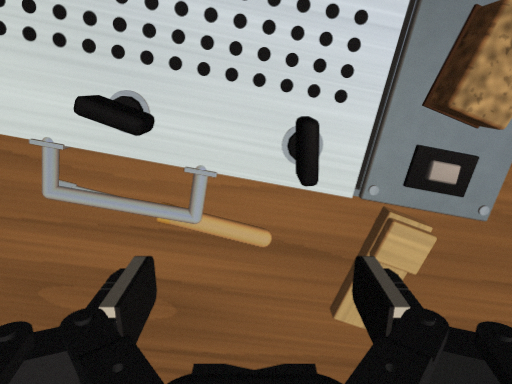

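The middle wing (115,112) lies along the edge just as the left one did, so it's undone. The right wing (308,150) is gripped now.

```bash
python3 -m handwheel '[[[1,0,0,0,1],[1,0,0,0,1],[1,0,0,0,1],[1,0,0,0,1],[1,0,0,0,1],[1,0,0,0,1],[1,0,0,0,1],[1,0,0,0,1],[1,0,0,0,0.8],[1,0,0,0,0]]]';python3 - <<'E'
from h import *
st()
E
```

```text
time_s: 12.1
eef_pos: [515.5, -152.3, 124.3]
ee_rot: [0.0, 0.763, 0.647, 0.001]
force: [-1.9, 3.0, 7.7]
grip_width: 0.141
grip_force: 46.0
t 12.1 tcp [ 515.5 -152.3  124.3] yaw_y -9.4 F [-1.9  3.   7.7] T [ 0.61  0.38 -1.05] w 0.141 gf 46.0 q6 -0.34
```

```bash
python3 -m handwheel '[[[-1,0,0,0,0],[-1,0,0,0,0],[-1,0,0,0.4,0],[-1,0,0,0.8,0],[-1,0,0,0.4,0.3],[0.2,-0.4,0.7,0,0.59],[0.2,-0.4,0.7,0,0],[0.2,-0.4,0.7,0,0],[0.2,-0.23,0.65,0,0],[0.2,0,0,0,0]]]' 60; python3 -m handwheel '[[[0.2,0,0,0,0],[0.2,0,0,0,0]]]'; python3 - <<'E'
from h import *
st();c=cap('wrist','w4');d=cap('side','d4');s=cap('scene','s4')
x=np.array([.999,-.04,0]);y=np.array([.04,.999,0]);b=np.array([444.2,-14.7,104])
for n,c2 in(('w',c),('d',d)): print(n,proj(c2,[b-60*y,b,b+60*y]).round().tolist())
B=cv2.resize(d['img'][130:250,200:360],(683,512))
cv2.imwrite('pics/v4.png',cv2.resize(np.hstack([c['img'],cv2.resize(B,(512,384))]),(800,300)))
E
```

```text
time_s: 13.1
eef_pos: [442.6, -12.4, 203.5]
ee_rot: [-0.0, 0.72, 0.694, 0.0]
force: [0.4, 0.1, -0.3]
grip_width: 0.401
grip_force: 0.0
time_s: 13.3
eef_pos: [444.3, -15.8, 203.3]
ee_rot: [0.0, 0.722, 0.692, -0.0]
force: [0.5, 0.0, -0.8]
grip_width: 0.403
grip_force: 0.0
t 13.3 tcp [444.3 -15.8 203.3] yaw_y -2.4 F [ 0.5  0.  -0.8] T [-0.   -0.02 -0.02] w 0.403 gf 0.0 q6 -0.26
w [[255.0, 264.0], [255.0, 192.0], [254.0, 109.0]]
d [[236.0, 219.0], [231.0, 205.0], [227.0, 192.0]]
```

View pics/v4.png

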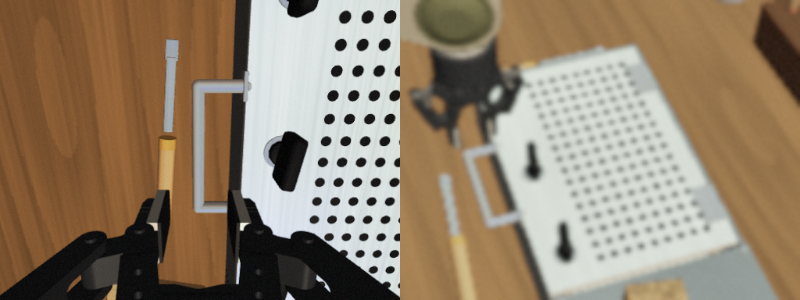

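The bar runs down the wrist view at full-size (255,109)-(255,264), exactly where predicted, and centred between the fingers. So I'll descend and grip.

```bash
python3 -m handwheel '[[[0.2,0,0,-0.7,0],[0.2,0,0,-0.7,0],[0.2,0,0,-0.5,0],[0.2,0,0,-0.3,0],[0.2,0,0,-0.1,0],[0.2,0,0,0,0],[1,0,0,0,0],[1,0,0,0,0],[1,0,0,0,0],[1,0,0,0,0]]]' 40; python3 - <<'E'
from h import *
s=st();h=np.array([444.2+292*.999,-14.7-292*.04])
z0=s['eef_pos'][2];p=0
for f in np.radians(np.linspace(0,45,19)): print(np.degrees(f).round(1),'dx',((292*(1-np.cos(f))+4*np.sin(f))/50).round(3),'dz',((292*np.sin(f)+4*np.cos(f)-4)/50).round(3))
E
```

```text
time_s: 14.45
eef_pos: [444.1, -15.3, 89.2]
ee_rot: [0.001, 0.722, 0.692, 0.0]
force: [-3.1, -0.4, 6.2]
grip_width: 0.122
grip_force: 39.2
t 14.45 tcp [444.1 -15.3  89.2] yaw_y -2.4 F [-3.1 -0.4  6.2] T [-0.2   0.53  0.01] w 0.122 gf 39.2 q6 -0.26
0.0 dx 0.0 dz 0.0
2.5 dx 0.009 dz 0.255
5.0 dx 0.029 dz 0.509
7.5 dx 0.06 dz 0.762
10.0 dx 0.103 dz 1.013
12.5 dx 0.156 dz 1.262
15.0 dx 0.22 dz 1.509
17.5 dx 0.294 dz 1.752
20.0 dx 0.38 dz 1.993
22.5 dx 0.475 dz 2.229
25.0 dx 0.581 dz 2.461
27.5 dx 0.697 dz 2.688
30.0 dx 0.822 dz 2.909
32.5 dx 0.958 dz 3.125
35.0 dx 1.102 dz 3.335
37.5 dx 1.256 dz 3.539
40.0 dx 1.418 dz 3.735
42.5 dx 1.588 dz 3.924
45.0 dx 1.767 dz 4.106
```

Gripped. I'll raise it along the arc, checking force partway.

```bash
python3 -m handwheel '[[[1,0.01,0,0.255,0],[1,0.02,0,0.255,0],[1,0.03,0,0.25,0],[1,0.04,0,0.25,0],[1,0.055,-0.01,0.25,0],[1,0,0,0,0]]]'; python3 - <<'E'
from h import *
st()
E
```

```text
time_s: 15.05
eef_pos: [451.5, -15.6, 152.0]
ee_rot: [0.0, 0.722, 0.692, -0.0]
force: [-1.2, -1.2, -4.8]
grip_width: 0.117
grip_force: 39.3
t 15.05 tcp [451.5 -15.6 152. ] yaw_y -2.4 F [-1.2 -1.2 -4.8] T [-0.18  0.41 -0.01] w 0.117 gf 39.3 q6 -0.25
```

Lifting with about 5 N, as expected, so I'll continue.

```bash
python3 -m handwheel '[[[1,0.065,0,0.247,0],[1,0.075,-0.01,0.243,0],[1,0.085,0,0.24,0],[1,0.095,-0.01,0.236,0],[1,0.105,0,0.232,0],[1,0.115,-0.01,0.227,0],[1,0.125,0,0.222,0],[1,0,0,0,0]]]'; python3 -m handwheel '[[[1,0.135,-0.01,0.216,0],[1,0.145,0,0.21,0],[1,0.155,-0.01,0.203,0],[1,0.16,0,0.197,0],[1,0.17,-0.01,0.19,0],[1,0.18,0,0.18,0],[1,0,0,0,0],[1,0,0,0,0],[1,0,0,0,0]]]'; python3 - <<'E'
from h import *
s=st();p=s['eef_pos'];print(np.degrees(np.arcsin((p[2]-89.2+4)/292)))
d=cap('side','d5');e=cap('scene','s5')
cv2.imwrite('pics/v5.png',cv2.resize(np.hstack([e['img'],d['img']]),(800,300)))
E
```

```text
time_s: 15.85
eef_pos: [483.1, -16.9, 233.9]
ee_rot: [-0.002, 0.721, 0.693, -0.002]
force: [-16.1, -0.8, 2.7]
grip_width: 0.117
grip_force: 39.4
time_s: 16.75
eef_pos: [529.2, -18.9, 295.3]
ee_rot: [-0.001, 0.722, 0.692, -0.003]
force: [-27.3, -1.3, 20.8]
grip_width: 0.121
grip_force: 40.6
t 16.75 tcp [529.2 -18.9 295.3] yaw_y -2.4 F [-27.3  -1.3  20.8] T [-0.28  4.5  -0.  ] w 0.121 gf 40.6 q6 -0.21
46.02741123918561
```

View pics/v5.png

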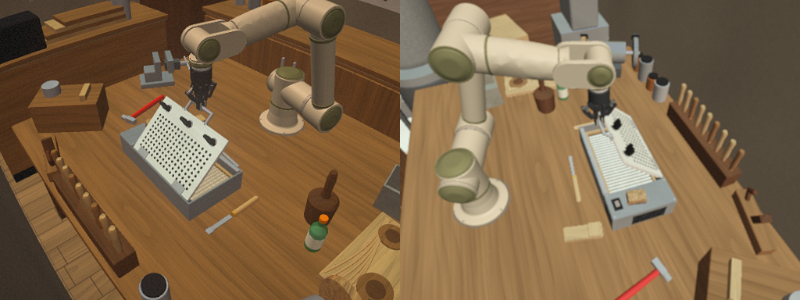

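The lid stands near 45°, held by the handle, with nothing around it moved. There is some radial strain (force −27, 0, 21), so I'll ease the pose outward.

```bash
python3 -m handwheel '[[[1,-0.06,0,0.04,0],[1,0,0,0,0],[1,0,0,0,0],[1,0,0,0,0],[1,0,0,0,0]]]'; python3 - <<'E'
from h import *
s=st();p=s['eef_pos'];print(np.degrees(np.arcsin((p[2]-89.2+4)/292)))
for n in('w5',): cap('wrist',n)
E
```

```text
time_s: 17.35
eef_pos: [528.5, -18.8, 295.0]
ee_rot: [-0.001, 0.722, 0.692, -0.001]
force: [-6.2, -2.2, 0.4]
grip_width: 0.121
grip_force: 40.4
t 17.35 tcp [528.5 -18.8 295. ] yaw_y -2.4 F [-6.2 -2.2  0.4] T [-0.41  1.18  0.04] w 0.121 gf 40.4 q6 -0.22
45.93114556212542
```

View pics/w5.png

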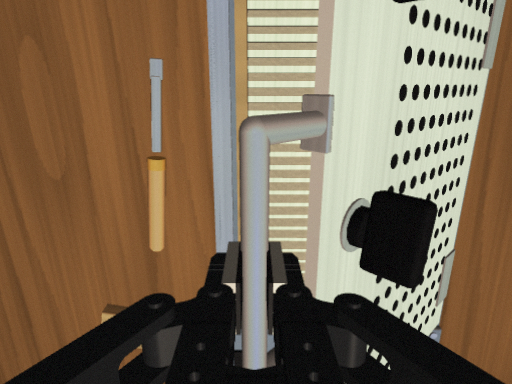

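The bar is gripped between the pads at (255,250), the filter is exposed, and the wing at (398,238) is still turned along the edge. The lid is at about 46° and still, so I'll hand it in.

```bash
python3 -c "
from rig import ctrl
print(ctrl.finish_job())"
```

```text
the job is handed in; nothing more can be done
None
```

I turned all three bolts to their end stops with the lid down, then raised the lid to about 46° and handed the job in at about 17 s, still gripping the handle with 40 N; no bystander looked moved in the last pictures, and no verdict was returned.

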